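# Index the reader arm to the white-capped vial

### The job

Hook a fingertip under the red ring and lift the spring pin out of its hole, swing the blue arm one hole over so that the black reader head stands above the white-capped vial, then let go of the ring so that the pin drops fully home in that hole. Lift the ring gently with the finger, do not pinch it, do not swing the arm on past that hole, and leave the vials, the beaker and the marker where they stand.

Things in the scene. Friction and masses are not known exactly. Their poses are not given: they have to be found in the camera images.
- station: Fixed station. Origin on the work surface under the hinge; +x points from the index holes to the hinge (roughly the robot's right). Grey floor plate 8 mm thick, x -220..45, y -145..145 mm. Raised aluminium index plate x -208..-138, y -135..135, top at 72 mm, with 5 holes (12 mm) on an arc of radius 190 about the hinge, 0.314 rad apart, middle one at (-190, 0); 5 vial seats at radius 115, same angles.
- swing_arm (a joint): Angle of the blue arm (30 mm wide, underside 80, top 92 mm above the surface), rad; 0 = along the station's -x, pin in the middle hole (start). Holes at -0.628, -0.314, 0, 0.314, 0.628. Positive is counterclockwise from above: pin at (-190 cos a, -190 sin a) mm in the station frame. Friction about 0.12 N m: it stays where left; with the pin in a hole it is locked (play 0.01 rad).
- index_pin (a joint): Lift of the spring pin in the arm's end, m. 0 = home: its 8 mm round-nosed tip is 8 mm deep in a hole. Above 0.008 it is clear; let down between holes it rests at 0.008 on the plate, slides along it with the arm, and drops home by itself at the next hole. Upper stop 0.020. The spring presses it down with 4 N at 0, 7 N at 0.020.
- pull_ring: Red slippery upright ring (rounded loop of 6 mm rod) fixed on top of the pin, rising with it; a pinch slides off. Opening 60 mm wide, 50 high. Origin at its centre: 139 mm above the surface (pin home), 190 from the hinge. x goes through the opening to the hinge, z up; turns with the arm. A finger slanting 45 deg ahead and down enters from the side away from the hinge; below is the arm's boss, top 106 mm.
- ring_bar (a point): Middle of the underside of the ring's top bar, 25 mm above the ring's origin: here the finger lifts.
- hinge_axis (a point): Point on the hinge axis at the arm's top face, 92 mm above the work surface.
- reader_head (a point): Lens under the arm at 115 mm from the hinge axis, 77 mm above the work surface, 7 mm above the caps; on top of the arm there stands the black reader head, 30 mm diameter, top at 112 mm.
- vial_white_cap (a point): Top centre of the cap of the vial with the WHITE cap (27 mm diameter, 62 mm tall, loose, standing on the floor plate). It stands one seat to either side of the seat under the reader head at the start.
- vial_1_cap (a point): Top centre of the cap of a loose vial with a BLACK cap (27 mm diameter, 62 mm tall) in another seat; to be left alone.
- vial_2_cap (a point): Top centre of the cap of a loose vial with a BLACK cap (27 mm diameter, 62 mm tall) in another seat; to be left alone.
- vial_3_cap (a point): Top centre of the cap of a loose vial with a BLACK cap (27 mm diameter, 62 mm tall) in another seat; to be left alone.
- vial_4_cap (a point): Top centre of the cap of a loose vial with a BLACK cap (27 mm diameter, 62 mm tall) in another seat; to be left alone.
- beaker: Loose small glass beaker (56 x 62 x 62 mm) on the bench to the left, origin under its centre; bystander.
- red_marker: Loose marker pen with red cap (136 x 12 x 14 mm) on the bench to the left, origin under its middle; bystander.

How it is judged:
On the way, in this order (a step that is already met when the one before it is completed fails the run):
1. a finger lifts the pin clear by the ring while the arm is still at its first hole (value of joint index_pin above 0.0085 m and contact force between the fingers and pull_ring above 1 N and value of joint swing_arm between -0.1 and 0.1 rad), for 0.1 s.
2. the pin is home in the hole at which the reader head stands over the white-capped vial (value of joint index_pin below 0.002 m and horizontal distance between reader_head and vial_white_cap below 0.008 m), for 0.2 s.
At the end, for the whole second after the job is handed in: The pin is home (lift under 2 mm) in the hole next to the first one, the reader head within 8 mm (seen from above) of the centre of the white cap, the vial upright and the arm at rest (all of step 2 and velocity of joint swing_arm between -0.05 and 0.05 rad/s and angle between vial_white_cap's own z axis and vertical below 0.1 rad); the robot touches nothing.
It fails at once if a vial is moved more than 10 mm, lifted or tipped (distance of any of vial_1_cap, vial_2_cap, vial_3_cap, vial_white_cap, vial_4_cap from where it was at the start of the episode above 0.01 m).
It fails at once if the arm is swung clearly past the neighbouring hole (more than 0.45 rad) (value of joint swing_arm above 0.45 rad or value of joint swing_arm below -0.45 rad).
It fails at once if the ring is squeezed, pulled or pushed with more than 30 N (contact force between the fingers and pull_ring above 30 N).
It fails at once if the beaker or the marker is moved more than 20 mm (distance of any of beaker, red_marker from where it was at the start of the episode above 0.02 m).
It also fails if it takes over 48 s, if anything falls off the work surface, if the arm or the gripper's body presses on something with over 40 N, if the wrist force passes 120 N, or if a joint passes its speed limit or range.

### The arm

A 6-joint arm with a two-finger parallel gripper is mounted at the origin on a cart in front of the work surface, level with it; the furniture and walls round the work are solid. World frame = base frame: x ahead of the robot, y to its left, z up, the work surface at z = 0. Lengths are in m, angles in rad, forces in N, time in s.
With the tool pointing down it reaches from about 0.35 to 0.925 m from the base axis. Payload 6.4 kg.
Tool frame: the origin (TCP) lies midway between the tips of the shut fingers; the grasp point (between the pads) lies 19 mm behind it; y points along the fingers, z is the direction in which the jaws open and shut, and the axes are right-handed (so a half turn about y gives the same grasp; the last joint's range is limited). The gripper opens to 85 mm and grips with 20 to 120 N. Pads are 22 mm wide; open, the fingers measure 114 mm over their backs; the gripper's body (76 mm by 85 mm) begins 54 mm behind the grasp point. The pads swing forward as they close: fully open they stand 13 mm farther back than shut.
Start: joints at [1.083, 0.245, 1.558, -0, 1.339, -0.174], TCP at [0.201, 0.618, 0.231] pointing down, gripper open.
Joint ranges: [-3.13, 3.13], [-1.02, 2.26], [0.13, 2.54], [-0.95, 4.09], [0.21, 2.88], [-2.74, 2.74]. Speed limits (rad/s): [2.57, 2.57, 3.14, 3.14, 3.14, 3.14].

### API

Orientations are given as a 3x3 rotation matrix whose columns are the frame's x, y, z axes.
In Python, from plant import status, vision, job gives the robot as it stands.
- The arm moves only by the shell command python3 -m crank 'ROWS' [FORCE]. ROWS is JSON, a list of rows, each an object of numbers: "dx", "dy", "dz": the shift along the world's x, y, z in mm; "wx", "wy", "wz": the turn, a rotation vector about the world's x, y, z in rad; "grip": the opening, from 0 (shut) to 1 (fully open). In form: [{"dx": .., "dy": .., "dz": .., "wx": .., "wy": .., "wz": .., "grip": ..}, ...]. A call has 1 to 20 rows; each row is the pose to reach, as a shift and turn from the pose measured when the call began; what a row does not reach only later rows make up. A row lasts 1/10 s, in which the tool goes at most 50 mm and 8.59 degrees, less where a joint would pass 70% of its speed; a pose out of reach is approached as far as the arm can. A call with a gripper value outside its range is refused whole. The fingers move at their own pace and stop on an object; FORCE is the grip in N (left out, the last holds). Time passes only in rows, so rows that repeat a pose let the fingers close. It gives the time, the measured TCP pose, the force and the opening at its end, in the units of the state.
- status.get_state(): the state, without advancing time (a new reading comes with each control period).
- vision.get_image(name): name is "scene" or "top" or "wrist"; returns a dict with "color" (384x512x3 uint8, red, green, blue), "K" (3x3 intrinsics, pixels), "D" ([k1, k2, p1, p2, k3] as OpenCV has them; the pictures are not rectified), "rvec" (rotation vector, rad) and "tvec" (3), from world to camera coordinates, as OpenCV has them. Camera axes: x right, y down, z forward; pixel columns grow to the right and rows downward; lengths in m; the calibration is good to about 2 mm. A picture is of the moment at which its call begins. There is no depth.
- job.sign_off(): hands the job in, once; it reports no verdict.
Trained networks look in a picture, given as the dict that the camera call returned (one of the last four; its "shot" number tells which), for a name from the list of things; names that differ only in an ending like _2 or _b are one class to them, and where a whole thing is asked for, a point or a joint stands for the part that bears it (a point fixed in the world has none). Each returns a list of dicts, best first, with "p" (0 to 1); they miss things now and then, are a little off and sometimes report something else, mostly with a low value. They report only what shows in the picture. A call takes as long as a camera call.
- vision.cut_out(name, picture): "pixels" (384x512 bool, what is visible of it) and "extent" ([left, top, right, bottom] in pixels, round what is visible of it).
The state is a dict: "t": time; "joint_positions": joint angles; "joint_vel": joint speeds; "joint_efforts": joint torques, N m; "position": TCP position; "ee_rot": TCP orientation; "contact_force": force on the tool from outside, world axes, zero at the start; "wrist_torque": the same for the moment, N m; "gripper_width": finger opening in m.
Only numpy, scipy, OpenCV 4.12 (cv2) and the standard library are available. Lean on these libraries where they do the work, as an engineer would, in place of code of your own. Each camera call takes 0.05 s, during which the arm holds its last target.

## Working session

There is one attempt and no reset: what is moved stays moved. The work goes in short steps, Python scripts to look and compute and a shell command to move; the robot and the scene stay as the last step left them, time stands still between calls to the robot, and variables do not carry over. Pictures are saved under pics/ and viewed, and the job is handed in when it is done.

```bash
mkdir -p pics; ls; python3 - <<'E'
from plant import status, vision
import cv2
s=status.get_state()
for k,v in s.items(): print(k,v)
for n in ["scene","top","wrist"]:
    p=vision.get_image(n); cv2.imwrite(f"pics/{n}0.png",p["color"][:,:,::-1])
    print(n,p["K"],p["D"],p["rvec"],p["tvec"])
E
```

```text
pics
t 0.0
joint_positions [ 1.08292438e+00  2.45828412e-01  1.55900593e+00  1.19384402e-05
  1.33870261e+00 -1.74100990e-01]
joint_vel [ 0.00014151 -0.00137151  0.00058162  0.00040381  0.00214003 -0.00075445]
joint_efforts [-9.43829473e-04 -4.29519367e+01 -3.26129293e+01 -2.36065089e-04
  5.47985168e-03  8.83444102e-06]
position [0.20034921 0.61776992 0.2301755 ]
ee_rot [[ 9.51175428e-01 -9.21642528e-04  3.08649405e-01]
 [-3.08650584e-01 -1.71200683e-03  9.51173951e-01]
 [-3.48232477e-04 -9.99998110e-01 -1.91288433e-03]]
contact_force [ 0.12726749  0.58569729 -1.06388471]
wrist_torque [0.03247822 0.04078461 0.05298607]
gripper_width 0.08561255801626577
scene [[384.17824715   0.         252.50927385]
 [  0.         384.17824715 187.16090183]
 [  0.           0.           1.        ]] [-0.02416927  0.          0.          0.          0.        ] [ 2.11119302 -1.1495513   0.49839561] [-0.06596704  0.47558013  0.67912298]
top [[374.48340173   0.         250.96413811]
 [  0.         374.48340173 193.71423839]
 [  0.           0.           1.        ]] [-0.07964955  0.          0.          0.          0.        ] [ 2.15698294 -2.18034147  0.09573972] [0.28081588 0.51692681 1.04657521]
wrist [[283.35379862   0.         259.03778535]
 [  0.         283.35379862 192.2475076 ]
 [  0.           0.           1.        ]] [-0.0086942  0.         0.         0.         0.       ] [-2.3179597  -1.68547786 -0.27386762] [-0.64888996 -0.04242917  0.38053771]
```

View pics/scene0.png

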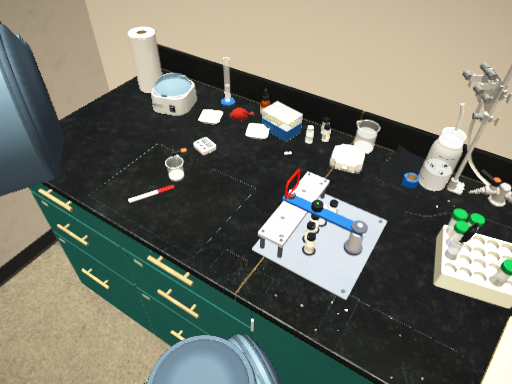

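View pics/top0.png

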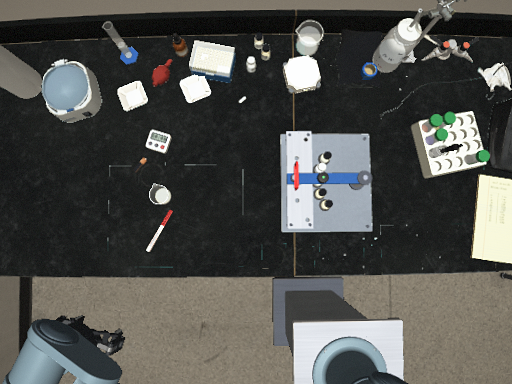

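View pics/wrist0.png

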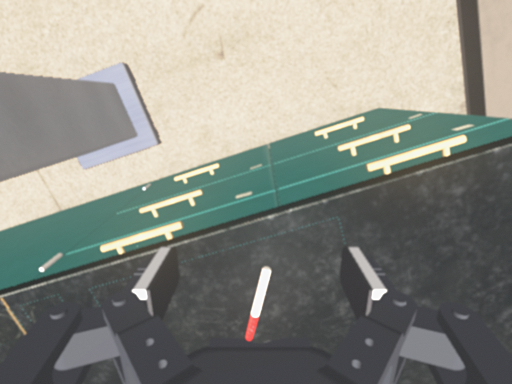

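```bash
cat > h.py <<'E'
import numpy as np, cv2
from plant import vision
def ray(p,uv):
    R=cv2.Rodrigues(np.array(p["rvec"]))[0]; t=np.array(p["tvec"]).ravel()
    q=cv2.undistortPoints(np.array([[uv]],float),np.array(p["K"]),np.array(p["D"]))[0,0]
    return -R.T@t, R.T@np.array([q[0],q[1],1.])
def atz(p,uv,z):
    o,d=ray(p,uv); return o+d*(z-o[2])/d[2]
def proj(p,X):
    return cv2.projectPoints(np.array(X,float).reshape(-1,3),np.array(p["rvec"]),np.array(p["tvec"]),np.array(p["K"]),np.array(p["D"]))[0][:,0]
E
python3 - <<'E'
from h import *
for n in ["top","scene"]:
    p=vision.get_image(n)
    im=p["color"][:,:,::-1]
    c=im[110:250,260:400] if n=="top" else im[150:300,240:400]
    cv2.imwrite(f"pics/{n}_z.png",cv2.resize(c,None,fx=4,fy=4,interpolation=cv2.INTER_CUBIC))
    for name,z in [("pull_ring",.167),("station",.0),("swing_arm",.092),("hinge_axis",.092),("reader_head",.112),("vial_white_cap",.07),("vial_1_cap",.07),("beaker",.03),("red_marker",.01)]:
        for r in vision.cut_out(name,p)[:5]:
            v,u=np.nonzero(r["pixels"]); 
            if len(u): print(n,name,round(r["p"],2),np.round(r["extent"]),len(u),(u.mean().round(1),v.mean().round(1)),atz(p,(u.mean(),v.mean()),z).round(4))
E
```

```text
top pull_ring 0.66 [295. 158. 300. 188.] 105 (np.float64(295.7), np.float64(175.2)) [0.5515 0.1621 0.167 ]
top station 0.89 [279. 132. 373. 231.] 8356 (np.float64(325.1), np.float64(182.9)) [0.552  0.0567 0.    ]
top station 0.57 [321. 198. 334. 212.] 81 (np.float64(326.2), np.float64(204.1)) [0.4894 0.0553 0.    ]
top station 0.53 [316. 186. 328. 198.] 111 (np.float64(319.9), np.float64(192.2)) [0.5246 0.0728 0.    ]
top swing_arm 0.78 [290. 165. 371. 187.] 952 (np.float64(328.2), np.float64(177.7)) [0.5547 0.0657 0.092 ]
top hinge_axis 0.65 [286. 161. 369. 187.] 1073 (np.float64(326.9), np.float64(177.6)) [0.5551 0.069  0.092 ]
top reader_head 0.59 [286. 162. 371. 192.] 1020 (np.float64(326.6), np.float64(177.6)) [0.5524 0.0737 0.112 ]
top reader_head 0.58 [317. 196. 335. 209.] 100 (np.float64(326.0), np.float64(203.7)) [0.4832 0.0776 0.112 ]
top vial_1_cap 0.74 [286. 165. 370. 187.] 1021 (np.float64(327.4), np.float64(177.6)) [0.5582 0.0632 0.07  ]
top vial_1_cap 0.43 [318. 151. 331. 159.] 109 (np.float64(325.7), np.float64(156.6)) [0.617  0.0662 0.07  ]
top beaker 0.7 [149. 182. 
[... 907 characters left out ...]
), np.float64(220.3)) [0.5444 0.0578 0.07  ]
scene vial_white_cap 0.16 [253. 170. 389. 299.] 9052 (np.float64(319.6), np.float64(236.3)) [0.4932 0.0417 0.07  ]
scene vial_1_cap 0.72 [286. 171. 368. 234.] 981 (np.float64(323.9), np.float64(212.4)) [0.5712 0.0663 0.07  ]
scene vial_1_cap 0.49 [330. 200. 336. 213.] 92 (np.float64(333.2), np.float64(206.0)) [0.6053 0.0552 0.07  ]
scene beaker 0.94 [164. 157. 184. 180.] 401 (np.float64(175.1), np.float64(168.3)) [0.5218 0.5369 0.03  ]
scene beaker 0.18 [305. 234. 315. 251.] 180 (np.float64(310.0), np.float64(243.0)) [0.4917 0.0621 0.03  ]
scene red_marker 0.73 [128. 185. 175. 201.] 183 (np.float64(151.2), np.float64(193.6)) [0.4137 0.539  0.01  ]
```

View pics/top_z.png

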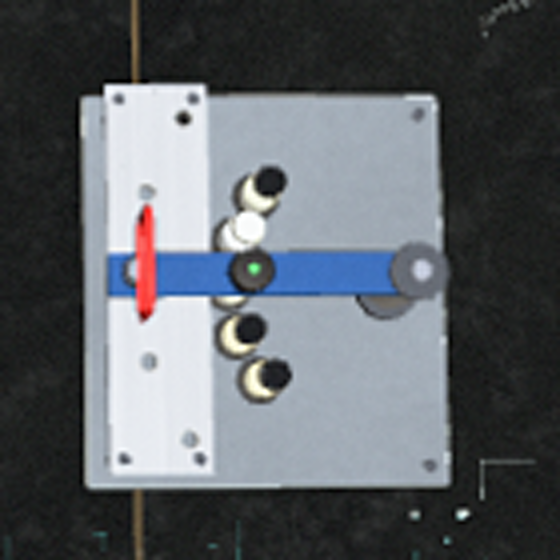

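View pics/scene_z.png

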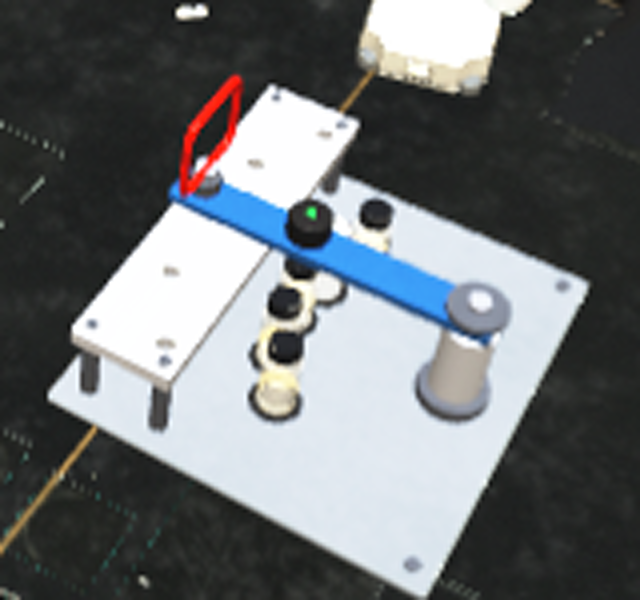

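```bash
cat >> h.py <<'E'
def st(P,q):
    x,y,a=q; P=np.array(P,float).reshape(-1,3)/1000
    c,s=np.cos(a),np.sin(a)
    return np.c_[x+c*P[:,0]-s*P[:,1], y+s*P[:,0]+c*P[:,1],P[:,2]]
E
python3 - <<'E'
from h import *
from scipy.optimize import least_squares
T=vision.get_image("top");S=vision.get_image("scene")
Z=lambda a,o:np.array(a,float)/4+np.array(o)-.375
fl=[[-220,145,8],[45,145,8],[45,-145,8],[-220,-145,8]]
ix=[[-208,135,72],[-138,135,72],[-138,-135,72],[-208,-135,72]]
Pt=fl+ix; ut=Z([(83,97),(437,94),(449,486),(86,488),(106,85),(206,84),(213,473),(112,474)],(260,110))
Ps=[fl[1],fl[3],ix[0],ix[1],ix[2],ix[3]]; us=Z([(587,288),(50,395),(270,85),(358,122),(168,383),(75,330)],(240,150))
ft=lambda q:(proj(T,st(Pt,q))-ut).ravel()
fs=lambda q:(proj(S,st(Ps,q))-us).ravel()
q0=[.55,0,-1.57]
for f in (ft,fs,lambda q:np.r_[ft(q),fs(q)]):
    r=least_squares(f,q0); print(r.x.round(4),np.abs(r.fun).max().round(2),r.fun.round(1))
q=r.x
np.save("q.npy",q)
for n,P in [("ring",[-190,0,139]),("bar",[-190,0,164]),("hinge",[0,0,92]),("reader",[-115,0,112]),("w-",[-115*np.cos(.314),115*np.sin(.314),70]),("w+",[-115*np.cos(.314),-115*np.sin(.314),70]),("pin-",[-190*np.cos(.314),190*np.sin(.314),139])]:
    X=st(P,q); print(n,X.round(4),proj(T,X).round(1),proj(S,X).round(1), ((proj(T,X)+.375-[260,110])*4).round(),((proj(S,X)+.375-[240,150])*4).round())
E
```

```text
[ 0.5539 -0.0319 -1.5785] 0.6 [-0.2 -0.6  0.   0.2  0.4  0.   0.1  0.  -0.   0.  -0.   0.2  0.1  0.1
 -0.3 -0. ]
[ 0.5525 -0.0333 -1.5756] 1.4 [ 1.1 -1.4 -1.2  0.2  0.2  0.5  0.3  0.4  0.5 -0.4 -0.9  0.3]
[ 0.5535 -0.0325 -1.5771] 1.73 [-0.1 -0.4  0.1  0.3  0.7  0.1  0.4  0.3  0.1  0.3  0.1  0.5  0.4  0.3
 -0.1  0.2  1.  -1.7 -1.2 -0.3  0.2  0.1  0.3  0.1  0.4 -0.9 -0.9 -0.2]
ring [[0.5547 0.1575 0.139 ]] [[296.2 175.5]] [[292.4 183.6]] [[146. 264.]] [[211. 136.]]
bar [[0.5547 0.1575 0.164 ]] [[297.3 174.1]] [[293.3 176.4]] [[151. 258.]] [[215. 107.]]
hinge [[ 0.5535 -0.0325  0.092 ]] [[364.1 177.8]] [[358.9 227.4]] [[418. 273.]] [[477. 311.]]
reader [[0.5542 0.0825 0.112 ]] [[323.3 176.9]] [[317.6 202.8]] [[255. 269.]] [[312. 213.]]
w- [[0.5897 0.0767 0.07  ]] [[322.2 166.3]] [[323.3 206.4]] [[250. 227.]] [[335. 227.]]
w+ [[0.5187 0.0771 0.07  ]] [[322.8 191.8]] [[311.3 223.6]] [[253. 329.]] [[287. 296.]]
pin- [[0.6133 0.1479 0.139 ]] [[299.4 153.1]] [[306.2 172.1]] [[159. 174.]] [[266.  90.]]
```

The white cap lies one seat to world +x, so the arm must go to a = -0.314 and the pin to (0.613, 0.148). I'll translate the tool up and over first, with the fingers shut.

```bash
python3 -m crank '[{"dx":30,"dy":-29,"dz":30,"grip":0},{"dx":60,"dy":-58,"dz":60,"grip":0},{"dx":100,"dy":-90,"dz":70,"grip":0},{"dx":130,"dy":-125,"dz":70,"grip":0},{"dx":165,"dy":-160,"dz":70,"grip":0},{"dx":200,"dy":-190,"dz":70,"grip":0},{"dx":235,"dy":-225,"dz":70,"grip":0},{"dx":270,"dy":-260,"dz":70,"grip":0},{"dx":300,"dy":-288,"dz":70,"grip":0},{"dx":300,"dy":-288,"dz":70,"grip":0},{"dx":300,"dy":-288,"dz":70,"grip":0}]'
python3 - <<'E'
from plant import status
import numpy as np
s=status.get_state()
print(np.round(s["joint_positions"],3),np.round(s["position"],4),s["gripper_width"],s["contact_force"]);print(np.round(s["ee_rot"],3))
E
```

```text
[ 1.083  0.245  1.558  0.     1.339 -0.174] [0.2006 0.6183 0.2312] 0.08582210233982153 [-0.33726466 -0.10869528  0.0667178 ]
[[ 0.951 -0.     0.309]
 [-0.309 -0.     0.951]
 [-0.    -1.    -0.   ]]invalid input
```

```bash
python3 -m crank '[{"dx":30,"dy":-29,"dz":30,"wx":0,"wy":0,"wz":0,"grip":0},{"dx":60,"dy":-58,"dz":60,"wx":0,"wy":0,"wz":0,"grip":0}]'
```

```text
t: 1.45
position: [0.2586, 0.561, 0.289]
ee_rot: [[0.952, -0.002, 0.306], [-0.306, -0.002, 0.952], [-0.001, -1.0, -0.003]]
contact_force: [1.2, 1.1, 0.8]
gripper_width: 0.0594
```

```bash
python3 -m crank '[{"dx":35,"dy":-32,"dz":5,"wx":0,"wy":0,"wz":0,"grip":0},{"dx":70,"dy":-64,"dz":10,"wx":0,"wy":0,"wz":0,"grip":0},{"dx":105,"dy":-96,"dz":10,"wx":0,"wy":0,"wz":0,"grip":0},{"dx":140,"dy":-128,"dz":10,"wx":0,"wy":0,"wz":0,"grip":0},{"dx":175,"dy":-160,"dz":10,"wx":0,"wy":0,"wz":0,"grip":0},{"dx":210,"dy":-192,"dz":10,"wx":0,"wy":0,"wz":0,"grip":0},{"dx":240,"dy":-220,"dz":10,"wx":0,"wy":0,"wz":0,"grip":0},{"dx":240,"dy":-220,"dz":10,"wx":0,"wy":0,"wz":0,"grip":0}]'
python3 -m crank '[{"dx":0,"dy":0,"dz":0,"wx":-0.15,"wy":0,"wz":0,"grip":0},{"dx":0,"dy":0,"dz":0,"wx":-0.15,"wy":0,"wz":0,"grip":0}]'
python3 - <<'E'
from plant import status
import numpy as np
s=status.get_state()
print(np.round(s["joint_positions"],3),np.round(s["position"],4),s["gripper_width"],s["contact_force"]);print(np.round(s["ee_rot"],3))
E
```

```text
t: 2.25
position: [0.5017, 0.3376, 0.2988]
ee_rot: [[0.95, -0.001, 0.312], [-0.312, -0.003, 0.95], [0.0, -1.0, -0.003]]
contact_force: [-1.0, 0.5, -0.5]
gripper_width: 0.0001
t: 2.45
position: [0.5012, 0.3392, 0.2982]
ee_rot: [[0.951, -0.002, 0.31], [-0.307, -0.153, 0.939], [0.046, -0.988, -0.146]]
contact_force: [0.2, 0.3, -1.0]
gripper_width: 0.0
[ 0.466  0.15   1.551 -0.137  1.513 -0.777] [0.5012 0.3392 0.2982] 1.83823512812286e-05 [ 0.17161985  0.34275066 -0.98231516]
[[ 0.951 -0.002  0.31 ]
 [-0.307 -0.153  0.939]
 [ 0.046 -0.988 -0.146]]
```

```bash
python3 - <<'E'
from plant import status
import numpy as np
from scipy.spatial.transform import Rotation as R
s=status.get_state(); a=.70710678
T=np.array([[0,0,1],[-a,-a,0],[a,-a,0]],float)
v=(R.from_matrix(T)*R.from_matrix(s["ee_rot"]).inv()).as_rotvec(); print(v,np.linalg.norm(v))
# yaw first
print(s["position"])
E
```

```text
[-0.54629811 -0.57788071 -1.13582861] 1.386540431396202
[0.50124095 0.33917325 0.29822067]
```

```bash
python3 -m crank '[{"dx":5,"dy":-4,"dz":0,"wx":-0.055,"wy":-0.058,"wz":-0.114,"grip":0},{"dx":10,"dy":-8,"dz":0,"wx":-0.109,"wy":-0.116,"wz":-0.227,"grip":0},{"dx":15,"dy":-12,"dz":0,"wx":-0.164,"wy":-0.173,"wz":-0.341,"grip":0},{"dx":20,"dy":-16,"dz":0,"wx":-0.219,"wy":-0.231,"wz":-0.454,"grip":0},{"dx":25,"dy":-20,"dz":0,"wx":-0.273,"wy":-0.289,"wz":-0.568,"grip":0},{"dx":30,"dy":-24,"dz":0,"wx":-0.328,"wy":-0.347,"wz":-0.681,"grip":0},{"dx":35,"dy":-28,"dz":0,"wx":-0.382,"wy":-0.405,"wz":-0.795,"grip":0},{"dx":40,"dy":-32,"dz":0,"wx":-0.437,"wy":-0.462,"wz":-0.909,"grip":0},{"dx":45,"dy":-36,"dz":0,"wx":-0.492,"wy":-0.520,"wz":-1.022,"grip":0},{"dx":50,"dy":-40,"dz":0,"wx":-0.546,"wy":-0.578,"wz":-1.136,"grip":0},{"dx":50,"dy":-40,"dz":0,"wx":-0.546,"wy":-0.578,"wz":-1.136,"grip":0},{"dx":50,"dy":-40,"dz":0,"wx":-0.546,"wy":-0.578,"wz":-1.136,"grip":0}]'
python3 - <<'E'
from plant import status
import numpy as np
s=status.get_state()
print(np.round(s["joint_positions"],3))
E
```

```text
t: 3.65
position: [0.5507, 0.2996, 0.2978]
ee_rot: [[0.004, 0.0, 1.0], [-0.709, -0.705, 0.003], [0.705, -0.709, -0.002]]
contact_force: [0.8, 1.0, 0.1]
gripper_width: -0.0004
[ 0.561  0.433  1.335 -0.661  1.801  0.546]
```

```bash
python3 -m crank '[{"dx":1,"dy":-22,"dz":-26,"wx":0,"wy":0,"wz":0,"grip":0},{"dx":2,"dy":-44,"dz":-52,"wx":0,"wy":0,"wz":0,"grip":0},{"dx":3,"dy":-66,"dz":-78,"wx":0,"wy":0,"wz":0,"grip":0},{"dx":4,"dy":-87,"dz":-103,"wx":0,"wy":0,"wz":0,"grip":0},{"dx":4,"dy":-87,"dz":-103,"wx":0,"wy":0,"wz":0,"grip":0}]'
cat > look.py <<'E'
import sys
from h import *
from plant import status
tag=sys.argv[1]; out=[]
q=np.load("q.npy")
for n,(u,v) in (("top",(260,110)),("scene",(240,120)),("wrist",None) )if len(sys.argv)<3 else (("top",(260,110)),("scene",(240,120))):
    p=vision.get_image(n) if True else 0
    im=p["color"][:,:,::-1].copy()
    if (u,v)!=(None,None) and n!="wrist": im=cv2.resize(im[v:v+140,u:u+100],None,fx=4,fy=4,interpolation=cv2.INTER_CUBIC)
    out.append(im)
h=np.hstack(out[:2]); cv2.imwrite(f"pics/{tag}.png",h)
if len(out)>2: cv2.imwrite(f"pics/{tag}w.png",out[2])
s=status.get_state(); print(s["t"],np.round(s["position"],4),np.round(s["contact_force"],1),np.round(s["joint_positions"],3))
E
sed -i 's/("wrist",None)/("wrist",(None,None))/' look.py; python3 look.py a1
```

```text
t: 4.15
position: [0.5523, 0.2103, 0.1915]
ee_rot: [[0.008, -0.005, 1.0], [-0.708, -0.706, 0.002], [0.706, -0.708, -0.01]]
contact_force: [-0.4, 0.5, 0.4]
gripper_width: -0.0002
4.3 [0.5552 0.2136 0.1966] [ 0.1 -0.1  0.2] [ 0.449  0.418  1.548 -0.688  1.577  0.586]
```

View pics/a1.png

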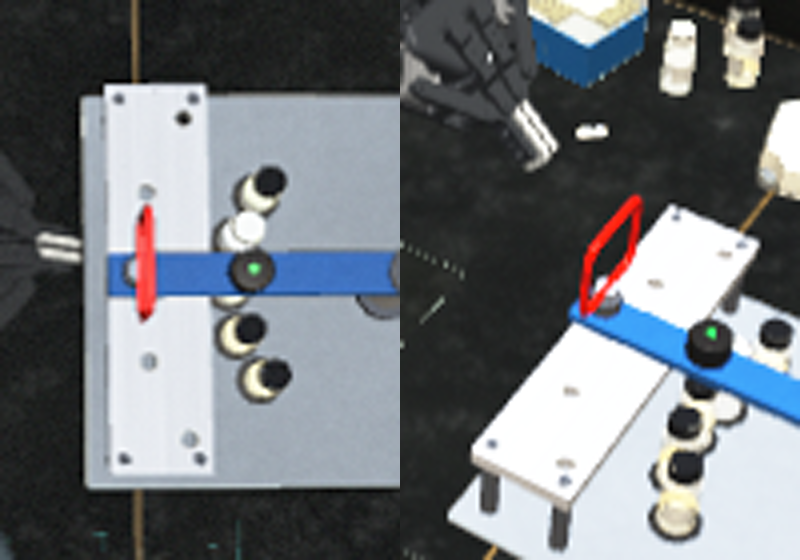

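View pics/a1w.png

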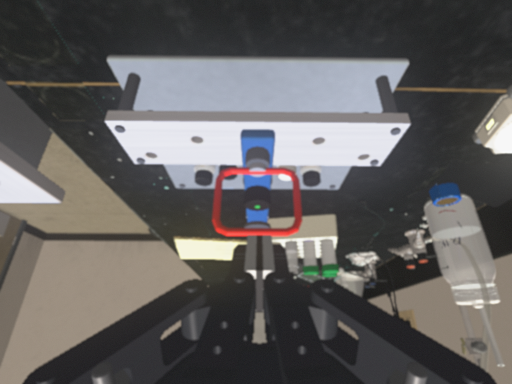

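```bash
python3 - <<'E'
from h import *
p=vision.get_image("wrist");q=np.load("q.npy")
for P in ([-190,0,167],[-190,0,111],[-190,33,139],[-190,-33,139]): print(P,proj(p,st(P,q)).round(1))
print(proj(p,[[.5552,.2136,.1966],[.5552,.1426,.1256]]))
E
python3 - <<'E'
import cv2
i=cv2.imread("pics/a1w.png")[150:270,190:330]; cv2.imwrite("pics/a1wz.png",cv2.resize(i,None,fx=5,fy=5,interpolation=cv2.INTER_CUBIC))
E
```

```text
[-190, 0, 167] [[257.3 230.5]]
[-190, 0, 111] [[257.4 169.8]]
[-190, 33, 139] [[296.8 198.7]]
[-190, -33, 139] [[217.8 198.4]]
[[257.92778542 247.74992852]
 [257.9114464  192.28029121]]
```

View pics/a1wz.png

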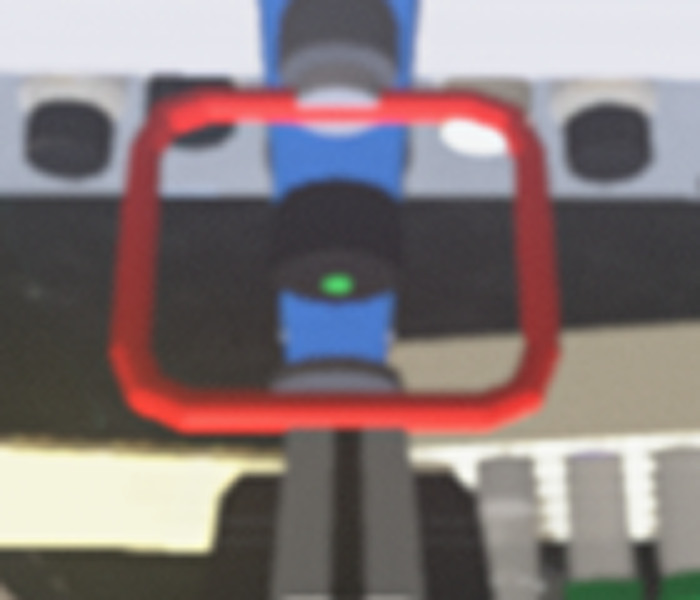

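```bash
python3 -m crank '[{"dx":0,"dy":-15,"dz":-15,"wx":0,"wy":0,"wz":0,"grip":0},{"dx":0,"dy":-30,"dz":-30,"wx":0,"wy":0,"wz":0,"grip":0},{"dx":0,"dy":-40,"dz":-40,"wx":0,"wy":0,"wz":0,"grip":0},{"dx":0,"dy":-50,"dz":-50,"wx":0,"wy":0,"wz":0,"grip":0},{"dx":0,"dy":-58,"dz":-58,"wx":0,"wy":0,"wz":0,"grip":0},{"dx":0,"dy":-65,"dz":-65,"wx":0,"wy":0,"wz":0,"grip":0},{"dx":0,"dy":-71,"dz":-71,"wx":0,"wy":0,"wz":0,"grip":0},{"dx":0,"dy":-71,"dz":-71,"wx":0,"wy":0,"wz":0,"grip":0}]'; python3 look.py a2
```

```text
t: 5.15
position: [0.555, 0.1421, 0.125]
ee_rot: [[0.003, 0.002, 1.0], [-0.71, -0.704, 0.004], [0.704, -0.71, -0.001]]
contact_force: [0.7, 0.1, -0.6]
gripper_width: -0.0
5.3 [0.5558 0.1431 0.1264] [0.8 0.7 0.2] [ 0.349  0.433  1.674 -0.736  1.411  0.612]
```

View pics/a2.png

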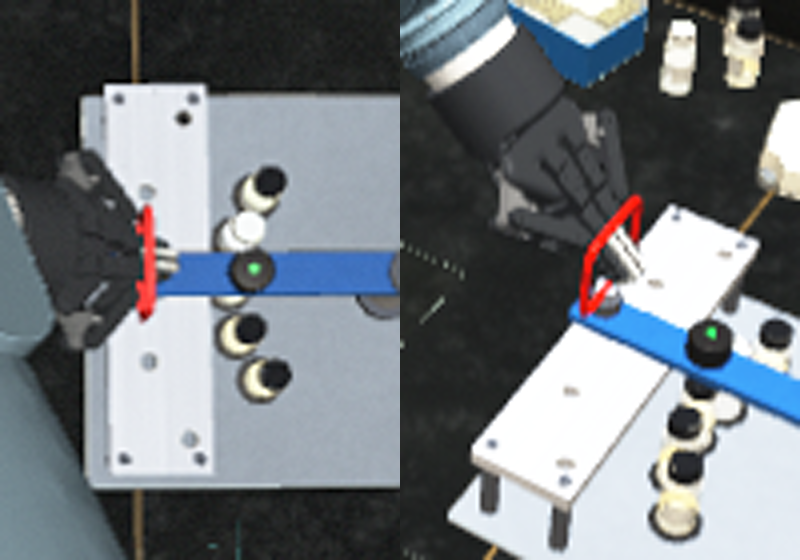

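View pics/a2w.png

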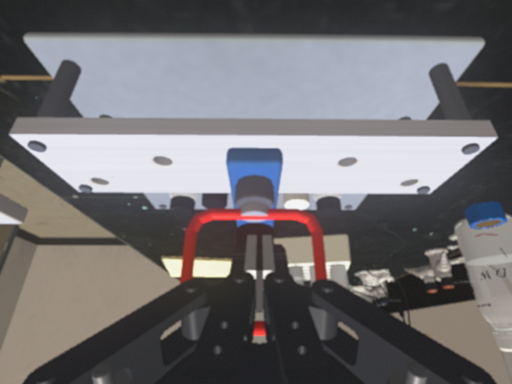

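```bash
python3 -m crank '[{"dx":0,"dy":0,"dz":2,"wx":0,"wy":0,"wz":0,"grip":0},{"dx":0,"dy":0,"dz":4,"wx":0,"wy":0,"wz":0,"grip":0},{"dx":0,"dy":0,"dz":6,"wx":0,"wy":0,"wz":0,"grip":0},{"dx":0,"dy":0,"dz":8,"wx":0,"wy":0,"wz":0,"grip":0},{"dx":0,"dy":0,"dz":10,"wx":0,"wy":0,"wz":0,"grip":0}]';python3 -m crank '[{"dx":0,"dy":0,"dz":2,"wx":0,"wy":0,"wz":0,"grip":0},{"dx":0,"dy":0,"dz":4,"wx":0,"wy":0,"wz":0,"grip":0},{"dx":0,"dy":0,"dz":6,"wx":0,"wy":0,"wz":0,"grip":0},{"dx":0,"dy":0,"dz":8,"wx":0,"wy":0,"wz":0,"grip":0},{"dx":0,"dy":0,"dz":8,"wx":0,"wy":0,"wz":0,"grip":0}]'; python3 look.py a3
```

```text
t: 5.8
position: [0.5555, 0.1437, 0.1356]
ee_rot: [[0.003, 0.004, 1.0], [-0.712, -0.703, 0.005], [0.703, -0.712, 0.001]]
contact_force: [0.5, 3.8, -4.6]
gripper_width: -0.0001
t: 6.3
position: [0.5553, 0.1439, 0.1437]
ee_rot: [[0.003, 0.004, 1.0], [-0.712, -0.702, 0.005], [0.702, -0.712, 0.001]]
contact_force: [-1.0, 4.4, -5.3]
gripper_width: -0.0004
6.45 [0.5553 0.1438 0.1434] [-0.2  5.2 -6.6] [ 0.35   0.408  1.671 -0.731  1.431  0.592]
```

View pics/a3.png

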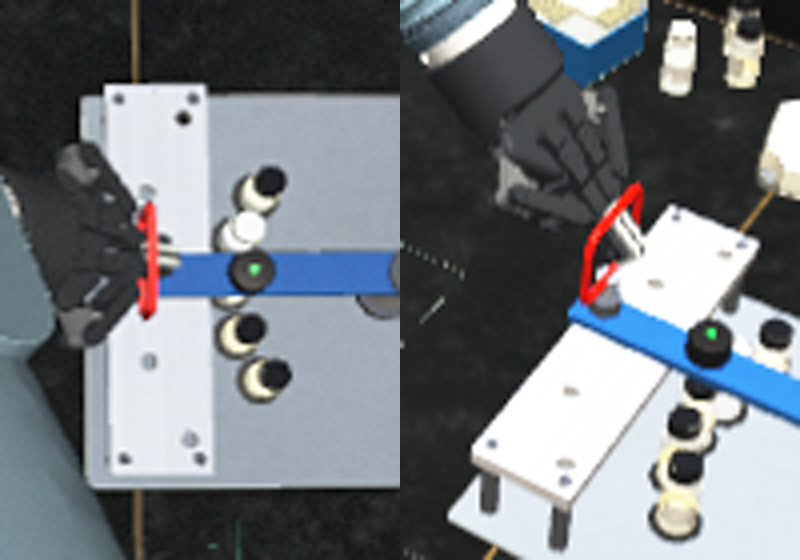

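View pics/a3w.png

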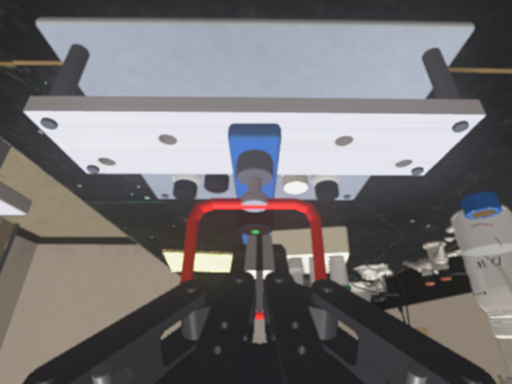

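```bash
python3 - <<'E'
from h import *
p=vision.get_image("wrist");q=np.load("q.npy")
i=p["color"][180:240,200:320,::-1]; cv2.imwrite("pics/a4.png",cv2.resize(i,None,fx=6,fy=6,interpolation=cv2.INTER_CUBIC))
for L in (0,8,10,12,14,16): print(L,proj(p,st([-190,0,111+L],q)).round(1))
c=p["color"][:,258].astype(int); print([(r,tuple(c[r])) for r in range(198,216)])
E
```

```text
0 [[257.  186.1]]
8 [[257.  198.6]]
10 [[257.  201.8]]
12 [[257.  205.1]]
14 [[257.  208.4]]
16 [[257.  211.7]]
[(198, (np.int64(117), np.int64(108), np.int64(111))), (199, (np.int64(128), np.int64(121), np.int64(125))), (200, (np.int64(154), np.int64(150), np.int64(162))), (201, (np.int64(183), np.int64(182), np.int64(201))), (202, (np.int64(194), np.int64(197), np.int64(219))), (203, (np.int64(201), np.int64(196), np.int64(218))), (204, (np.int64(220), np.int64(177), np.int64(194))), (205, (np.int64(242), np.int64(138), np.int64(147))), (206, (np.int64(247), np.int64(100), np.int64(98))), (207, (np.int64(248), np.int64(88), np.int64(86))), (208, (np.int64(247), np.int64(123), np.int64(133))), (209, (np.int64(229), np.int64(167), np.int64(185))), (210, (np.int64(191), np.int64(182), np.int64(201))), (211, (np.int64(155), np.int64(156), np.int64(172))), (212, (np.int64(102), np.int64(98), np.int64(108))), (213, (np.int64(66), np.int64(53), np.int64(56))), (214, (np.int64(61), np.int64(45), np.int64(47))), (215, (np.int64(63), np.int64(48), np.int64(50)))]
```

View pics/a4.png

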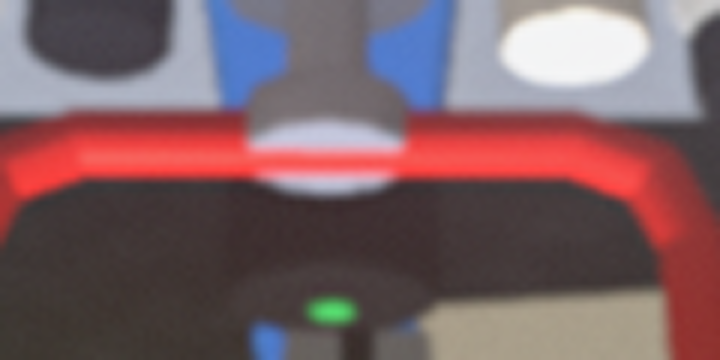

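```bash
python3 -m crank '[{"dx":0,"dy":0,"dz":2,"wx":0,"wy":0,"wz":0,"grip":0},{"dx":3.5,"dy":0,"dz":2,"wx":0,"wy":0,"wz":-0.02,"grip":0},{"dx":7,"dy":-0.2,"dz":2,"wx":0,"wy":0,"wz":-0.04,"grip":0},{"dx":10.5,"dy":-0.4,"dz":2,"wx":0,"wy":0,"wz":-0.06,"grip":0},{"dx":14,"dy":-0.7,"dz":2,"wx":0,"wy":0,"wz":-0.08,"grip":0},{"dx":17.5,"dy":-1.1,"dz":2,"wx":0,"wy":0,"wz":-0.10,"grip":0},{"dx":21,"dy":-1.5,"dz":2,"wx":0,"wy":0,"wz":-0.12,"grip":0},{"dx":24.5,"dy":-2,"dz":2,"wx":0,"wy":0,"wz":-0.14,"grip":0},{"dx":28,"dy":-2.6,"dz":2,"wx":0,"wy":0,"wz":-0.16,"grip":0},{"dx":31.5,"dy":-3.2,"dz":2,"wx":0,"wy":0,"wz":-0.18,"grip":0},{"dx":35,"dy":-3.9,"dz":2,"wx":0,"wy":0,"wz":-0.20,"grip":0},{"dx":35,"dy":-3.9,"dz":2,"wx":0,"wy":0,"wz":-0.20,"grip":0}]'; python3 look.py a5
```

```text
t: 7.7
position: [0.5912, 0.1396, 0.1455]
ee_rot: [[-0.14, -0.135, 0.981], [-0.698, -0.689, -0.194], [0.702, -0.712, 0.002]]
contact_force: [2.4, 3.5, -6.5]
gripper_width: -0.0
7.85 [0.5904 0.1398 0.1455] [ 1.6  2.8 -6.2] [ 0.305  0.523  1.506 -0.665  1.558  0.665]
```

View pics/a5.png

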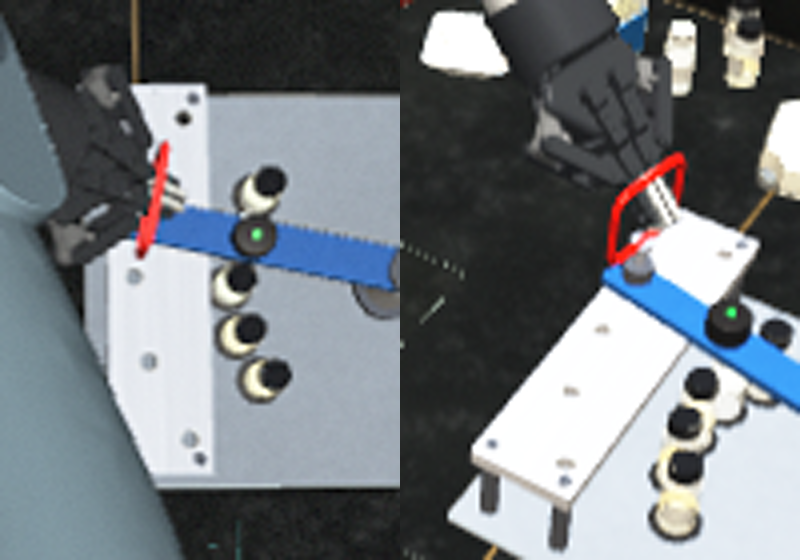

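View pics/a5w.png

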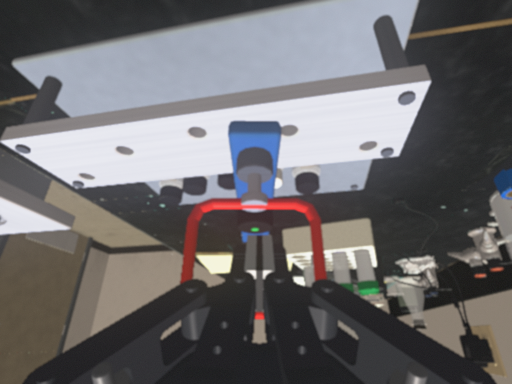

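```bash
python3 -m crank '[{"dx":3.5,"dy":-0.8,"dz":0,"wx":0,"wy":0,"wz":-0.02,"grip":0},{"dx":7,"dy":-1.6,"dz":0,"wx":0,"wy":0,"wz":-0.04,"grip":0},{"dx":10.4,"dy":-2.5,"dz":0,"wx":0,"wy":0,"wz":-0.06,"grip":0},{"dx":13.8,"dy":-3.5,"dz":0,"wx":0,"wy":0,"wz":-0.08,"grip":0},{"dx":17.2,"dy":-4.5,"dz":0,"wx":0,"wy":0,"wz":-0.10,"grip":0},{"dx":17.9,"dy":-4.8,"dz":0,"wx":0,"wy":0,"wz":-0.105,"grip":0},{"dx":17.9,"dy":-4.8,"dz":0,"wx":0,"wy":0,"wz":-0.105,"grip":0}]'; python3 look.py a6; python3 - <<'E'
from h import *
q=np.load("q.npy")
p=vision.get_image("top");w=vision.get_image("wrist");s=vision.get_image("scene")
for a in (-.27,-.28,-.29,-.3,-.31,-.32):
    c,d=-np.cos(a),-np.sin(a)
    print(a,"top reader zoom",((proj(p,st([115*c,115*d,112],q))+.375-[260,110])*4).round(1),"wrist ringbottom",proj(w,st([190*c,190*d,124],q)).round(1),"scene reader",((proj(s,st([115*c,115*d,112],q))+.375-[240,120])*4).round(1)+[400,0])
E
```

```text
t: 8.55
position: [0.6088, 0.1348, 0.1454]
ee_rot: [[-0.211, -0.206, 0.955], [-0.68, -0.671, -0.295], [0.702, -0.712, 0.001]]
contact_force: [1.9, 3.0, -6.9]
gripper_width: -0.0
8.7 [0.6084 0.135  0.1455] [ 1.9  4.1 -6.7] [ 0.278  0.581  1.421 -0.631  1.621  0.705]
-0.27 top reader zoom [[259.9 223.3]] wrist ringbottom [[244.5 203.4]] scene reader [[738.9 306.3]]
-0.28 top reader zoom [[260.3 221.7]] wrist ringbottom [[247.8 203.4]] scene reader [[740.  305.4]]
-0.29 top reader zoom [[260.7 220. ]] wrist ringbottom [[251.2 203.4]] scene reader [[741.2 304.6]]
-0.3 top reader zoom [[261.2 218.4]] wrist ringbottom [[254.6 203.4]] scene reader [[742.4 303.8]]
-0.31 top reader zoom [[261.7 216.8]] wrist ringbottom [[258.  203.4]] scene reader [[743.7 303. ]]
-0.32 top reader zoom [[262.2 215.2]] wrist ringbottom [[261.4 203.4]] scene reader [[744.9 302.2]]
```

View pics/a6.png

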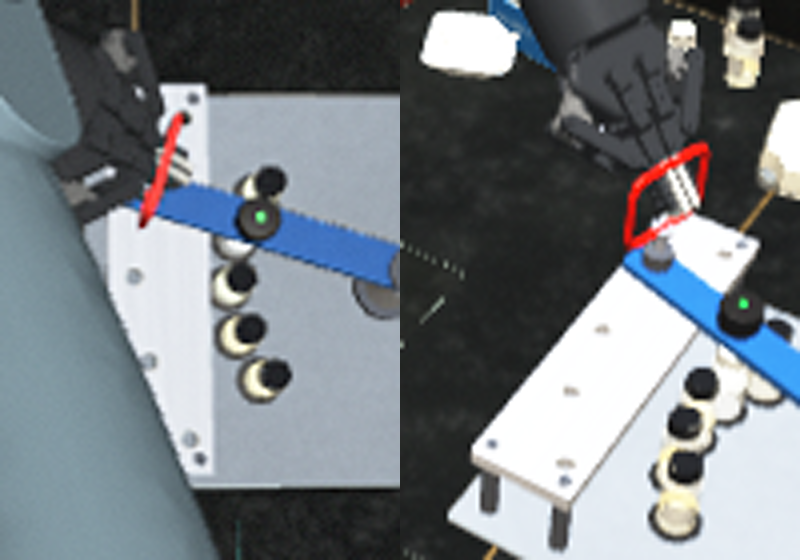

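View pics/a6w.png

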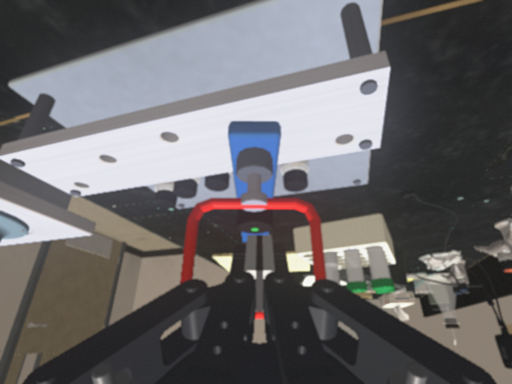

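```bash
python3 -m crank '[{"dx":1,"dy":-0.3,"dz":0,"wx":0,"wy":0,"wz":-0.006,"grip":0},{"dx":2,"dy":-0.7,"dz":0,"wx":0,"wy":0,"wz":-0.012,"grip":0},{"dx":2,"dy":-0.7,"dz":-2,"wx":0,"wy":0,"wz":-0.012,"grip":0},{"dx":2,"dy":-0.7,"dz":-4,"wx":0,"wy":0,"wz":-0.012,"grip":0},{"dx":2,"dy":-0.7,"dz":-6,"wx":0,"wy":0,"wz":-0.012,"grip":0},{"dx":2,"dy":-0.7,"dz":-8,"wx":0,"wy":0,"wz":-0.012,"grip":0},{"dx":2,"dy":-0.7,"dz":-10,"wx":0,"wy":0,"wz":-0.012,"grip":0},{"dx":2,"dy":-0.7,"dz":-10,"wx":0,"wy":0,"wz":-0.012,"grip":0}]'; python3 - <<'E'
from h import *
from plant import status
print(status.get_state()["contact_force"])
q=np.load("q.npy");w=vision.get_image("wrist")
for L in (0,4,8,12):print(L,[proj(w,st([-190*np.cos(.314),190*np.sin(.314),111+L],q)).round(1)])
i=w["color"][:,:,::-1]; cv2.imwrite("pics/a7.png",i)
E
```

```text
t: 9.65
position: [0.6103, 0.1343, 0.1353]
ee_rot: [[-0.219, -0.215, 0.952], [-0.677, -0.669, -0.306], [0.703, -0.712, 0.001]]
contact_force: [0.7, 4.2, -4.8]
gripper_width: 0.0002
[ 0.66655592  4.24041987 -4.78587542]
0 [array([[255.4, 198.8]])]
4 [array([[255.4, 205.3]])]
8 [array([[255.4, 212. ]])]
12 [array([[255.3, 218.7]])]
```

View pics/a7.png

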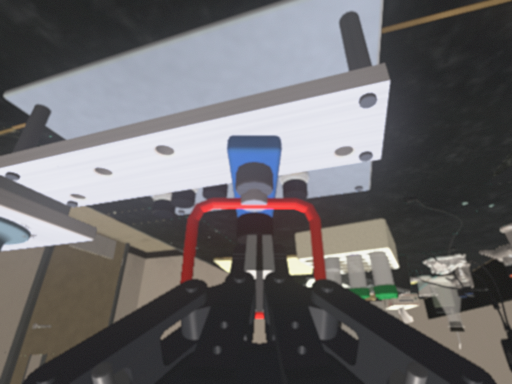

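The pin has gone below 8 mm, so it is entering the hole. I'll lower the rest of the way.

```bash
python3 -m crank '[{"dx":0,"dy":0,"dz":-2,"wx":0,"wy":0,"wz":0,"grip":0},{"dx":0,"dy":0,"dz":-4,"wx":0,"wy":0,"wz":0,"grip":0},{"dx":0,"dy":0,"dz":-6,"wx":0,"wy":0,"wz":0,"grip":0},{"dx":0,"dy":0,"dz":-8,"wx":0,"wy":0,"wz":0,"grip":0},{"dx":0,"dy":0,"dz":-10.5,"wx":0,"wy":0,"wz":0,"grip":0},{"dx":0,"dy":0,"dz":-10.5,"wx":0,"wy":0,"wz":0,"grip":0},{"dx":0,"dy":0,"dz":-10.5,"wx":0,"wy":0,"wz":0,"grip":0}]'; python3 - <<'E'
from h import *
from plant import status
print(status.get_state()["contact_force"])
q=np.load("q.npy");w=vision.get_image("wrist")
for L in (0,4,8):print(L,[proj(w,st([-190*np.cos(.314),190*np.sin(.314),111+L],q)).round(1)])
i=w["color"][:,:,::-1]; cv2.imwrite("pics/a8.png",i)
E
```

```text
t: 10.4
position: [0.6103, 0.1342, 0.1251]
ee_rot: [[-0.219, -0.215, 0.952], [-0.677, -0.669, -0.306], [0.703, -0.711, 0.001]]
contact_force: [-0.1, 0.4, -0.6]
gripper_width: 0.0002
[-0.10882288  0.41919372 -0.58337068]
0 [array([[255.2, 215.7]])]
4 [array([[255.2, 222.6]])]
8 [array([[255.2, 229.6]])]
```

View pics/a8.png

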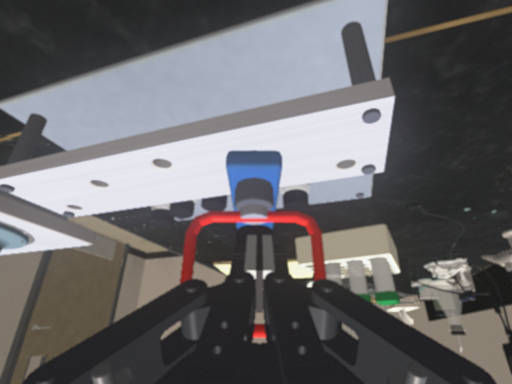

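Ring is home (row 217 against a predicted 216 plus the known bias) and the force is about zero. I'll retract straight back along the finger.

```bash
python3 -m crank '[{"dx":2.2,"dy":6.7,"dz":7.1,"wx":0,"wy":0,"wz":0,"grip":0},{"dx":5.4,"dy":16.7,"dz":17.8,"wx":0,"wy":0,"wz":0,"grip":0},{"dx":8.6,"dy":26.8,"dz":28.4,"wx":0,"wy":0,"wz":0,"grip":0},{"dx":13,"dy":40,"dz":42.7,"wx":0,"wy":0,"wz":0,"grip":0},{"dx":17.2,"dy":53.5,"dz":56.9,"wx":0,"wy":0,"wz":0,"grip":0},{"dx":21.5,"dy":67,"dz":71,"wx":0,"wy":0,"wz":0,"grip":0},{"dx":26,"dy":80,"dz":85,"wx":0,"wy":0,"wz":0,"grip":0},{"dx":26,"dy":100,"dz":105,"wx":0,"wy":0,"wz":0,"grip":0},{"dx":26,"dy":120,"dz":120,"wx":0,"wy":0,"wz":0,"grip":0},{"dx":26,"dy":120,"dz":120,"wx":0,"wy":0,"wz":0,"grip":0},{"dx":26,"dy":120,"dz":120,"wx":0,"wy":0,"wz":0,"grip":0}]'; python3 look.py a9; python3 - <<'E'
from h import *
q=np.load("q.npy");w=vision.get_image("wrist")
for L in (0,2,4,8):print(L,proj(w,st([[-190*np.cos(.314),190*np.sin(.314),z+L] for z in (111,167)],q)).round(1).tolist())
for a in (-.3,-.314,-.33):
  for n,z in (("top",(260,110)),("scene",(240,120))):
    p=vision.get_image(n); print(a,n,((proj(p,st([[-r*np.cos(a),-r*np.sin(a),h] for r,h in ((115,112),(190,167))],q))+.375-z)*4).round().tolist())
E
```

```text
t: 11.55
position: [0.6365, 0.2549, 0.2458]
ee_rot: [[-0.219, -0.213, 0.952], [-0.678, -0.669, -0.305], [0.702, -0.712, 0.002]]
contact_force: [-0.7, -0.6, 0.1]
gripper_width: 0.0002
11.7 [0.636  0.2534 0.244 ] [ 0.1 -0.9 -0.6] [ 0.411  0.664  1.109 -0.589  1.889  0.686]
0 [[267.9, 157.6], [268.8, 203.2]]
2 [[268.0, 159.1], [268.8, 205.0]]
4 [[268.0, 160.7], [268.8, 206.8]]
8 [[268.1, 163.7], [268.9, 210.4]]
-0.3 top [[261.0, 218.0], [163.0, 169.0]]
-0.3 scene [[342.0, 304.0], [268.0, 179.0]]
-0.314 top [[262.0, 216.0], [164.0, 165.0]]
-0.314 scene [[344.0, 303.0], [271.0, 178.0]]
-0.33 top [[263.0, 214.0], [166.0, 160.0]]
-0.33 scene [[346.0, 301.0], [275.0, 176.0]]
```

View pics/a9.png

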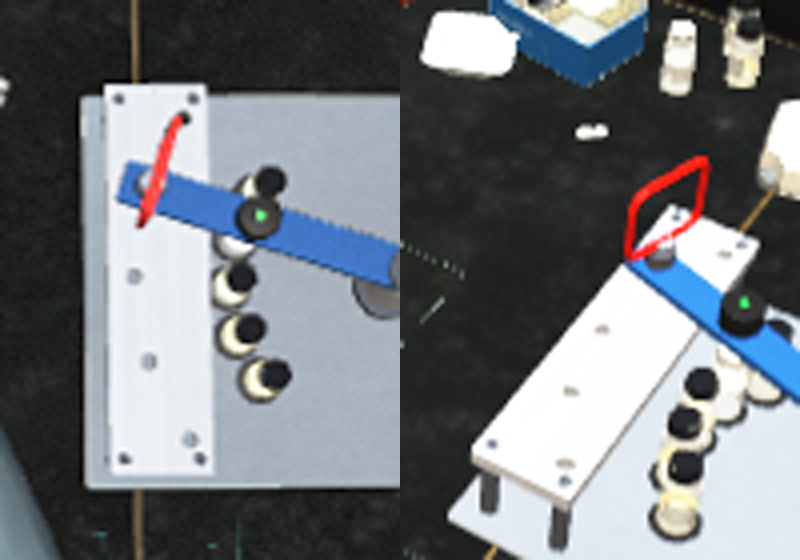

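View pics/a9w.png

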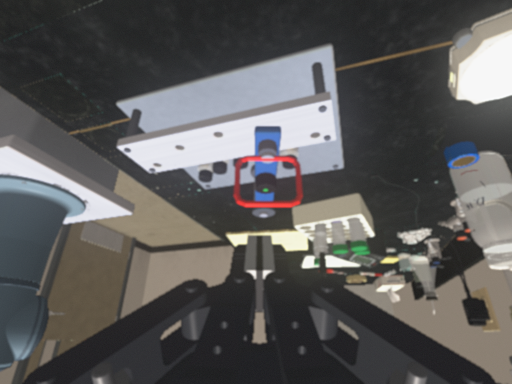

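The pictures agree. In the wrist view the ring rails are at rows 158 and 204, against 157.6 and 203.2 predicted for a pin at home. In the top view the reader head is at zoom (260, 216), against (262, 216) predicted for -0.314. The vials stand where they were and the gripper is clear.

```bash
python3 -c "
from plant import job; print(job.sign_off())"
```

```text
the job is handed in; nothing more can be done
None
```

I did the job and handed it in at about 12.5 s of the 48 s allowed; the sign-off gives no verdict, so I can't confirm it passed.

**What I did:** I put the shut fingers through the ring from the side away from the hinge, slanting 45° down. I lifted the pin about 12 mm, with about 5–8 N measured at the wrist. I swung the arm about -0.314 rad to the white-cap side and lowered the ring until the pin dropped in. Then I backed straight out along the finger.

**What the last checks showed:**
- **Pin:** after I backed out, the ring was within about 1 pixel of where it should be with the pin home (under about 1 mm of lift).
- **Reader head:** in the top and scene pictures it was within a couple of millimetres of where it should be at -0.314 rad, the white vial's seat.
- **Other things:** the vials looked unmoved and upright in the pictures. The white cap itself was hidden under the arm, so I couldn't see it directly. I didn't measure the beaker and marker again, but the gripper never came near them.
- **Robot:** the measured force was about 1 N, which is noise level, and nothing was touching the robot.

**Disagreements along the way:**
- My first move was refused with nothing moved, because every row needs all seven values.
- The networks often mistook the arm for the reader head, hinge and caps. I used a fit to the station's corners instead; the top and scene cameras agreed on it to about 2 mm.

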